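Close an adjustable wrench on a kettle lid's nut and nip it up

TASK

The adjustable wrench lies loosely round the big nut in the middle of the steel kettle lid. Roll its worm with light fingertip pressure until you feel the jaw bite snugly on the nut, then stop at once: do not force it any tighter, lean hard on it, or turn the nut before the jaw is snug. Then tighten the nut clockwise, seen from above, by about a sixth of a turn with the wrench handle. Leave the wrench lying flat and snug on the nut, and do not disturb the other things on the bench.

Things in the scene. Friction and masses are not known exactly. Their poses are not given: they have to be found in the camera images.
- lid: Round steel kettle lid, 316 mm across, 24 mm thick, fixed to the bench. Origin: centre of its underside; z up. The handle of the wrench starts along its -x. Bar loops, 19 mm high, stick out of its rim to 191 mm from the centre at 52 and 232 degrees anticlockwise from its x; two blanked ports stand up to 16 mm above its top at (30, -105) and (85, 45) mm.
- nut (a joint): Brass hexagon nut at the lid's centre, 27 mm across flats, 31 mm across corners, 18 mm high, standing on the lid's top; a 17 mm steel stud stands 12 mm out of it. Value in rad: 0 at the start (two flats face the lid's +y and -y), grows as it is turned clockwise seen from above (tightened). Turning it takes about 0.3 N m.
- nut_top (a point): Centre of the nut's upper face, 42 mm above the bench.
- wrench: Loose steel adjustable wrench, about 0.6 kg, 229 mm long, lying flat on the lid. Origin: on its underside plane, between the jaws, near the nut's axis; z up, handle to -x, mouth open to +x. Fixed jaw's gripping face at y = -14.5 mm, throat wall at x = -18 mm, head 17 mm thick, 65 mm wide, back to x = -66 mm.
- handle_grip (a point): Point in the handle's middle, 145 mm from the wrench's origin along -x, 9 mm above the wrench's underside; axes as the wrench's. The handle is a straight bar 22 mm wide (y) from x = -66 to -200 mm, lying on the lid, its top 15 mm above it; round 26 mm end at x = -200 mm.
- jaw: The wrench's movable jaw, a steel block 31 mm long (x), 15 mm thick (y), top 17 mm above the lid. It slides along the wrench's y and closes towards -y, 1 mm per radian of the worm; the worm holds it against about 45 N. Frame parallel to the wrench's; its gripping face lies at y = +18.5 mm of this frame.
- jaw_face (a point): Middle of the movable jaw's gripping face. It starts 3 to 5.5 mm too far from the fixed jaw; snug, it is about 27 mm from it, near y = +12.5 mm in the wrench's frame, and bears on the nut with 8 N or more; over 40 N bruises the brass. From first touch to too tight is only some 5 to 10 mm of stroke over the worm.
- worm: The wrench's worm: a knurled steel roller, 22 mm in diameter, 22 mm long along the wrench's y, in a window of the head. Origin: its centre; its frame turns with it. It is rigid: touch down slowly. The knurl's friction coefficient with a fingertip is about 0.7. A pressure of 8 to 10 N is right: below about 7 N the fingertip skids before the jaw bites, 16 N is too much.
- worm_top (a point): Top of the worm, 22.8 mm above the lid, 5.8 mm proud of the head, at wrench x = -38, y = +3 mm; axes as the wrench's. Rolling the top towards the nut (+x) closes the jaw, towards the handle opens it. Free rolling takes 3 to 4 N along the top; once the jaw meets the nut the drag rises, by 1 N for every 11 N of squeeze, until the fingertip slips.
- jar: Bystander: glass jar with a steel cap, 90 mm across, 150 mm high. Origin: centre of its underside.
- measure: Bystander: white plastic measuring cup, 56 mm across, 55 mm high. Origin: centre of its underside.
- marker: Bystander: black marker pen, 16 mm thick, 130 mm long, lying down. Origin: under its middle.
- weight: Bystander: steel check weight, 32 mm across, 38 mm high. Origin: centre of its underside.
- spare_nut: Bystander: smaller brass nut, 22 mm across flats, 14 mm high, lying loose on the lid about 100 mm from its centre on the side away from the handle. Origin: centre of its underside.

How it is judged:
By the outcome, as a careful person would: the job done as asked, in the order asked, and still so for the second after the job is handed in, with the robot touching nothing.
It also fails if it takes over 70 s, if anything falls off the work surface, if the arm or the gripper's body presses on something with over 40 N, if the wrist force passes 120 N, or if a joint passes its speed limit or range.

ROBOT

A 6-joint arm with a two-finger parallel gripper is mounted at the origin on the work surface. World frame = base frame: x ahead of the robot, y to its left, z up, the work surface at z = 0. Lengths are in m, angles in rad, forces in N, time in s.
With the tool pointing down it reaches from about 0.325 to 1 m from the base axis. Payload 5.1 kg.
Tool frame: the origin (TCP) lies between the finger pads; the fingertips stand 11 mm ahead of it and the grasp point (between the pads) lies 8 mm behind it; z points along the fingers, y is the line along which they close (so a half turn about z gives the same grasp; the last joint's range is limited). The gripper opens to 85 mm and grips with 20 to 120 N. Pads are 22 mm wide; open, the fingers measure 114 mm over their backs; the gripper's body (76 mm by 85 mm) begins 54 mm behind the grasp point. The pads swing forward as they close: fully open they stand 13 mm farther back than shut.
Start: joints at [-1.238, 0.124, 1.65, -0, 1.367, -0.083], TCP at [0.263, -0.595, 0.242] pointing down, gripper open.
Joint ranges: [-2.61, 2.61], [-1.02, 2.33], [0.03, 2.71], [-1.35, 4.49], [0.32, 2.68], [-2.91, 2.91]. Speed limits (rad/s): [2.57, 2.57, 3.14, 3.14, 3.14, 3.14].

INTERFACE

Orientations are given as a rotation vector (axis times angle).
In Python, from workcell import env gives the robot as it stands.
- The arm moves only by the tool carry_out, never from a script. Its argument "commands" is a list of rows, each a list of 4 numbers: the shift along the tool's x, y, z in units of 25 mm (1.0 is 25 mm), then the turn about the tool's z in degrees. A call has 1 to 12 rows; each row shifts and turns the commanded pose from where the row before left it, along the tool's axes as they then stand; what a row does not reach is not made up. A row lasts 1/12 s, in which the tool goes at most 41.7 mm and 7.16 degrees, less where a joint would pass 70% of its speed; a pose out of reach is approached as far as the arm can. A call is refused whole if a number of a shift passes 1 or a number of a turn 7.16, either way. A call with a gripper value outside its range is refused whole. "claw" is the opening, from 0 (shut) to 1 (fully open), set as the call begins (left out, the last holds). The fingers move at their own pace and stop on an object; "squeeze" is the grip in N (left out, the last holds). Time passes only in rows, so rows that do not move let the fingers close. It gives the time, the measured TCP pose, the force, the opening and the grip force at its end, in the units of the state.
- env.observe(): the state, without advancing time (a new reading comes with each control period).
- env.get_image(name): name is "scene" or "top"; returns (picture, depth): 384x512x3 uint8, red, green, blue; 384x512 float32, m along the optical axis (not along the pixel's ray), 0 where there is no reading.
- env.camera_model(name): a dict with "mtx" (3x3 intrinsics, pixels), "k1" (the pictures are not rectified: a ray, as slopes to the right and down, at radius r is drawn at 1 + k1 r^2 times it, then the intrinsics apply), "camera_from_world" (4x4, takes a point from world to camera coordinates). Camera axes: x right, y down, z forward; pixel columns grow to the right and rows downward; lengths in m; the calibration is good to about 2 mm. A picture is of the moment at which its call begins. camera_model takes no time and is no camera call.
- env.hand_in(): hands the job in; it is judged then, once.
Trained networks look in the newest picture that a camera, given by its name, has taken for a name from the list of things; names that differ only in an ending like _2 or _b are one class to them, and where a whole thing is asked for, a point or a joint stands for the part that bears it (a point fixed in the world has none). Each returns a list of dicts, best first, with "confidence" (0 to 1); they miss things now and then, are a little off and sometimes report something else, mostly with a low value. They report only what shows in the picture. A call takes as long as a camera call.
- env.boxes_of(camera, thing): "position" ([x, y, z] in m, in the coordinates of the camera as it stood for that picture, good to about 4 mm: the middle of the surface that is visible of it).
The state is a dict: "time_s": time; "joint_pos": joint angles; "joint_velocities": joint speeds; "joint_efforts": joint torques, N m; "ee_pos": TCP position; "eef_rot": TCP orientation; "contact_force": force on the tool from outside, world axes, zero at the start; "wrist_torque": the same for the moment, N m; "opening": finger opening in m; "finger_force": force on a finger pad.
Only numpy, scipy, OpenCV 4.12 (cv2) and the standard library are available. Lean on these libraries where they do the work, as an engineer would, in place of code of your own. Each camera call takes 0.05 s, during which the arm holds its last target. There are 200 camera calls.

## Working session

There is one attempt and no reset: what is moved stays moved. The work goes in short steps, Python scripts to look and compute and a tool call to move; the robot and the scene stay as the last step left them, time stands still between calls to the robot, and variables do not carry over. Pictures are saved under pics/ and viewed, at most 10 in all, crops included, and the job is handed in when it is done.

Besides the shell and the picture viewer there is one more tool, called after "Call:" as name(argument=value, ...), one argument or row to a line, values as JSON. carry_out: Moves the arm, as the interface text tells. Its arguments: {"type":"object","properties":{"commands":{"type":"array","items":{"type":"array","items":{"type":"number"}}},"claw":{"type":"number"},"squeeze":{"type":"number"}},"required":["commands"]}

```bash
mkdir -p pics; cat > h.py <<'E'
import numpy as np, cv2
from workcell import env
def world(cam,p):
    T=np.array(env.camera_model(cam)["camera_from_world"]); return (np.linalg.inv(T)@np.r_[p,1])[:3]
def pix(cam,p):
    m=env.camera_model(cam);q=np.array(m["camera_from_world"])@np.r_[p,1];s=q[:2]/q[2]
    s=s*(1+m["k1"]*(s@s));return (np.array(m["mtx"])@np.r_[s,1])[:2]
def unpix(cam,u,v,z):
    "pixel -> world point on plane z"
    m=env.camera_model(cam);K=np.array(m["mtx"]);d=np.linalg.inv(K)@[u,v,1];d=d[:2];s=d.copy()
    for _ in range(20): s=d/(1+m["k1"]*(s@s))
    T=np.linalg.inv(np.array(m["camera_from_world"]));o=T[:3,3];r=T[:3,:3]@np.r_[s,1]
    return o+r*(z-o[2])/r[2]
def snap(cam,f,crop=None,sc=1):
    im,d=env.get_image(cam)
    if crop: x0,y0,x1,y1=crop; im2=im[y0:y1,x0:x1]
    else: im2=im
    cv2.imwrite(f,cv2.resize(im2[:,:,::-1],None,fx=sc,fy=sc,interpolation=cv2.INTER_CUBIC)); return im,d
E
python3 - <<'E'
from h import *
np.set_printoptions(precision=4,suppress=True)
for c in ("top","scene"):
    snap(c,f"pics/{c}0.png",sc=1.5)
    for t in ["lid","nut","nut_top","wrench","handle_grip","jaw","jaw_face","worm","worm_top","spare_nut","jar","measure","marker","weight"]:
        r=env.boxes_of(c,t)
        print(c,t,[(round(x["confidence"],2),world(c,x["position"])) for x in r[:2]])
print(env.observe())
E
```

```text
top lid [(0.74, array([0.5846, 0.0648, 0.0248])), (0.57, array([ 0.5636, -0.4285,  0.0304]))]
top nut [(0.67, array([ 0.4509, -0.3952,  0.0146])), (0.56, array([0.596 , 0.0561, 0.0445]))]
top nut_top []
top wrench [(0.62, array([0.6089, 0.0035, 0.039 ]))]
top handle_grip [(0.74, array([ 0.6056, -0.0031,  0.0415]))]
top jaw []
top jaw_face [(0.43, array([0.5742, 0.048 , 0.0402]))]
top worm [(0.63, array([0.5735, 0.0503, 0.0372])), (0.47, array([0.5859, 0.0702, 0.0246]))]
top worm_top [(0.66, array([0.6048, 0.0012, 0.0421]))]
top spare_nut [(0.64, array([0.6336, 0.1652, 0.0341]))]
top jar [(0.65, array([ 0.6974, -0.3017,  0.1475]))]
top measure [(0.55, array([ 0.5616, -0.4256,  0.0269]))]
top marker [(0.71, array([ 0.4545, -0.3906,  0.0166]))]
top weight [(0.72, array([0.3617, 0.3534, 0.0265]))]
scene lid [(0.56, array([0.6336, 0.0728, 0.0251]))]
scene nut [(0.61, array([0.6183, 0.0035, 0.0408])), (0.49, array([0.6023, 0.0616, 0.0451]))]
scene nut_top [(0.45, array([0.6053, 0.0584, 0.0455]))]
scene wrench [(0.92, array([0.6126, 0.0026, 0.0392]))]
scene handle_grip [(0.82, array([0.617 
[... 461 characters left out ...]
rray([ 0.4622, -0.3965,  0.016 ]))]
scene marker [(0.65, array([ 0.461 , -0.3968,  0.0179])), (0.23, array([0.6383, 0.1606, 0.0394]))]
scene weight [(0.5, array([0.3725, 0.3485, 0.0305]))]
{'time_s': 1.5, 'joint_pos': array([-1.2376,  0.1238,  1.6503,  0.    ,  1.3675, -0.0826]), 'joint_velocities': array([-0.0009,  0.0016,  0.0001,  0.0008, -0.0002, -0.0008]), 'joint_efforts': array([ -0.0005, -42.358 , -36.5745,  -0.0001,   0.0006,  -0.    ]), 'ee_pos': array([ 0.2625, -0.5946,  0.2423]), 'eef_rot': array([-3.0739, -0.6484, -0.    ]), 'contact_force': array([-0.3164, -0.8237, -0.8832]), 'wrist_torque': array([-0.003 ,  0.0145,  0.0099]), 'finger_force': 0.0, 'opening': 0.08533957338801448}
```

View pics/top0.png

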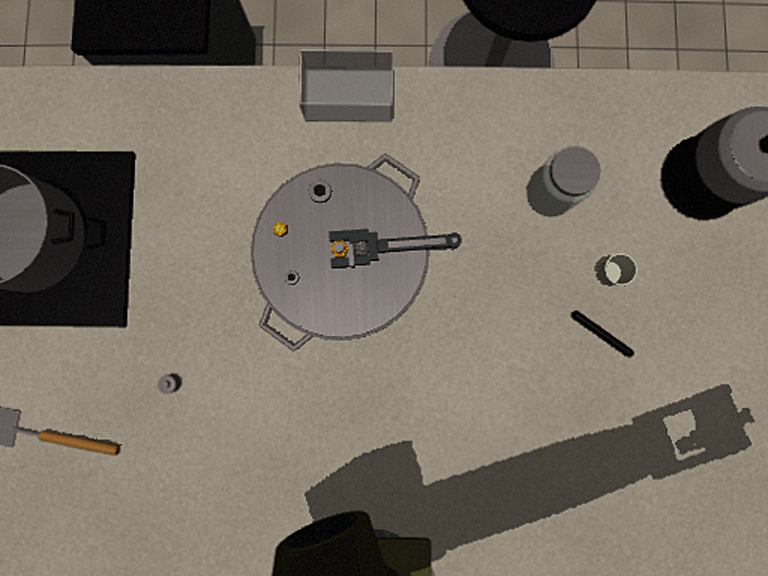

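```bash
python3 - <<'E'
from h import *
p=pix("top",[.595,.03,.04]);q=pix("scene",[.595,.03,.04]);print(p,q)
for c,p in(("top",p),("scene",q)):
    x,y=map(int,p);x0=max(0,x-80);y0=max(0,y-60);print(c,x0,y0); snap(c,f"pics/{c}1.png",(x0,y0,x0+160,y0+120),5)
E
```

```text
[238.15835036 166.43004999] [273.77956425 208.40936336]
top 158 106
scene 193 148
```

The top view shows the lid around (340,250), with the nut and wrench head at (345,248). The handle points right to (455,240), which is world -y, and nothing stands near it.

View pics/top1.png

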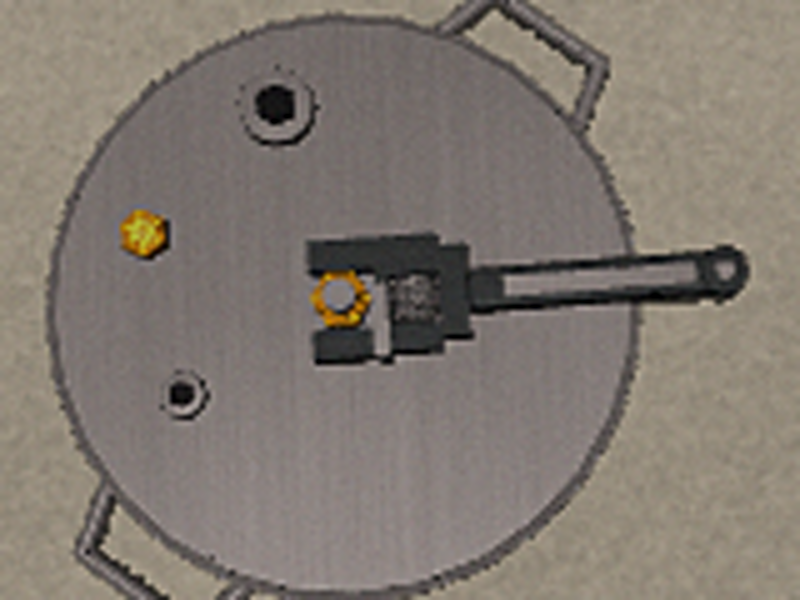

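View pics/scene1.png

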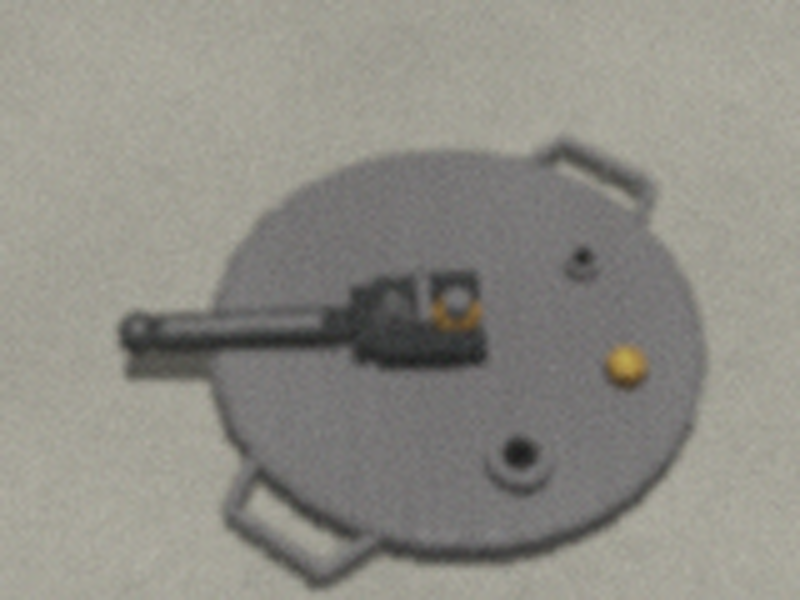

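The top crop shows the nut stud at (341,295), the worm at (415,297), the handle end at (725,272), the fixed jaw at the top (world +x) and the movable jaw at the bottom. The scene crop agrees, with the nut seated inside the mouth and a gap at the movable jaw.

```bash
python3 - <<'E'
from h import *
np.set_printoptions(precision=4,suppress=True)
U=lambda u,v,z:unpix("top",158+(u+.5)/5-.5,106+(v+.5)/5-.5,z)[:2]
stud=U(341,295,.054);nutc=U(341,298,.042);end=U(725,272,.039);root=U(480,289,.039);worm=U(416,297,.046)
print("stud",stud,"nut",nutc,"end",end,"root",root,"worm",worm)
print("lid",(U(50,305,.024)+U(636,305,.024))/2,(U(343,16,.024)+U(343,596,.012))/2)
d=root-end;d/=np.linalg.norm(d);print("wrench x",d,np.degrees(np.arctan2(d[1],d[0])))
print("fixed jaw corners",U(308,243,.041),U(438,235,.041), "jaw lower",U(314,362,.041),U(372,360,.041))
O=end+.2*d; n=np.array([-d[1],d[0]]);print("origin from end",O,"worm top pred",O-.038*d+.003*n)
# depth points
im,D=env.get_image("top");m=env.camera_model("top");P=[]
for v in range(106,226):
  for u in range(158,318):
    if D[v,u]>0:
        K=np.array(m["mtx"]);q=np.array([(u-K[0,2])/K[0,0],(v-K[1,2])/K[1,1]]);s=q.copy()
        for _ in range(10): s=q/(1+m["k1"]*(s@s))
        P.append(world("top",np.r_[s,1]*D[v,u]))
P=np.array(P)
print("lid top z",np.median(P[np.hypot(P[:,0]-nutc[0]+.08,P[:,1]-nutc[1])<.03][:,2]))
h=P[(P[:,1]<end[1]+.12)&(P[:,1]>end[1]-.02)&(abs(P[:,0]-end[0])<.03)&(P[:,2]>.031)&(P[:,2]<.06)]
c=h.mean(0);w=np.linalg.svd(h[:,:2]-c[:2])[2][0];print("handle depth",len(h),c,w,h[:,1].min(), np.median(h[:,2]))
s=P[(np.hypot(*(P[:,:2]-stud).T)<.02)&(P[:,2]>.049)];print("stud depth",len(s),s.mean(0))
w=P[(np.hypot(*(P[:,:2]-worm).T)<.02)&(P[:,2]>.043)];print("worm depth",len(w),w.mean(0),w.max(0))
E
```

```text
stud [0.5974 0.061 ] nut [0.5977 0.0619] end [ 0.6133 -0.137 ] root [ 0.6034 -0.0099] worm [0.5979 0.0229]
lid [0.5968 0.0624] [0.5985 0.0628]
wrench x [-0.078  0.997] 94.4722869892209
fixed jaw corners [0.6265 0.0796] [0.6312 0.0121] jaw lower [0.5644 0.0754] [0.5656 0.0455]
origin from end [0.5977 0.0624] worm top pred [0.5977 0.0242]Traceback (most recent call last):
  File "<stdin>", line 17, in <module>
  File "h.py", line 4, in world
    T=np.array(env.camera_model(cam)["camera_from_world"]); return (np.linalg.inv(T)@np.r_[p,1])[:3]
               ~~~~~~~~~~~~~~~~^^^^^
ValueError: time passes only in moves, steps and waits
```

Call:
carry_out(
  commands=[
    [0, 0, 0, -7],
    [0, 0, 0, -7],
    [0, 0, 0, -7],
    [0, 0, 0, -7],
    [0, 0, 0, -7],
    [0, 0, 0, -7],
    [0, 0, 0, -7],
    [0, 0, 0, -7],
    [0, 0, 0, -7],
    [0, 0, 0, -7],
    [0, 0, 0, 0],
    [0, 0, 0, 0],
  ],
  claw=0,
  squeeze=40,
)

```text
time_s: 2.65
ee_pos: [0.2625, -0.5946, 0.2423]
eef_rot: [-2.15, -2.291, 0.0]
contact_force: [-0.4, -0.3, -0.0]
opening: -0.0002
finger_force: 0.0
```

```bash
cat >> h.py <<'E'
from scipy.spatial.transform import Rotation as R
def togo(x,y,z,yaw=None):
    s=env.observe();M=R.from_rotvec(s["eef_rot"]).as_matrix()
    a=np.degrees(np.arctan2(M[1,0],M[0,0]))
    print("t",round(s["time_s"],2),"pos",s["ee_pos"].round(4),"yaw",a.round(2),"tilt",M[:,2].round(3),"open",round(s["opening"],4),"F",s["contact_force"].round(2))
    print("shift/25mm",(M.T@(np.array([x,y,z])-s["ee_pos"])/.025).round(3))
E
python3 -c "
from h import *
togo(.5985,.0145,.09)"
```

```text
t 2.65 pos [ 0.2625 -0.5946  0.2423] yaw 93.65 tilt [-0. -0. -1.] open -0.0002 F [-0.37 -0.34 -0.01]
shift/25mm [23.461 14.962  6.093]
```

Call:
carry_out(
  commands=[
    [1, 0.62, 0],
    [1, 0.62, 0],
    [1, 0.62, 0],
    [1, 0.62, 0],
    [1, 0.62, 0],
    [1, 0.62, 0],
    [1, 0.62, 0],
    [1, 0.62, 0],
    [1, 0.62, 0],
    [1, 0.62, 0],
    [1, 0.62, 0],
    [1, 0.62, 0],
  ],
)

```text
schema error: expected 4 numbers
```

Call:
carry_out(
  commands=[
    [1, 0.62, 0],
    [1, 0.62, 0.4],
    [1, 0.62, 0.6],
    [1, 0.62, 0.6],
    [1, 0.62, 0.6],
    [1, 0.64, 0.6],
    [1, 0.64, 0.6],
    [1, 0.64, 0.6],
    [1, 0.64, 0.6],
    [1, 0.64, 0.6],
    [1, 0.64, 0.6],
    [0.46, 0.5, 0.2],
  ],
)

```text
schema error: expected 4 numbers
```

Call:
carry_out(
  commands=[
    [0, 0, 0],
    [0, 0, 0],
    [0, 0, 0],
  ],
)

```text
schema error: expected 4 numbers
```

```bash
python3 -c "
from h import *
togo(.5985,.0150,.0598)
togo(.5985,.0150,.0578)"
```

```text
t 2.65 pos [ 0.2625 -0.5946  0.2423] yaw 93.65 tilt [-0. -0. -1.] open -0.0002 F [-0.37 -0.34 -0.01]
shift/25mm [23.481 14.963  7.301]
t 2.65 pos [ 0.2625 -0.5946  0.2423] yaw 93.65 tilt [-0. -0. -1.] open -0.0002 F [-0.37 -0.34 -0.01]
shift/25mm [23.481 14.963  7.381]
```

Call:
carry_out(
  commands=[
    [1, 0.62, 0, 0],
    [1, 0.62, 0, 0],
    [1, 0.62, 0, 0],
    [1, 0.62, 0, 0],
    [1, 0.62, 0, 0],
    [1, 0.62, 0, 0],
    [1, 0.62, 0, 0],
    [1, 0.62, 0, 0],
    [1, 0.62, 0, 0],
    [1, 0.62, 0, 0],
    [1, 0.62, 0, 0],
    [1, 0.62, 0, 0],
  ],
)

```text
time_s: 3.65
ee_pos: [0.4286, -0.2816, 0.2426]
eef_rot: [2.149, 2.29, 0.0]
contact_force: [0.4, -0.0, -0.3]
opening: -0.0001
finger_force: 0.0
```

Call:
carry_out(
  commands=[
    [1, 0.62, 0, 0],
    [1, 0.62, 0.4, 0],
    [1, 0.62, 0.6, 0],
    [1, 0.62, 0.6, 0],
    [1, 0.62, 0.6, 0],
    [1, 0.64, 0.6, 0],
    [1, 0.64, 0.6, 0],
    [1, 0.64, 0.6, 0],
    [1, 0.64, 0.6, 0],
    [1, 0.64, 0.6, 0],
    [1, 0.64, 0.6, 0],
    [0.46, 0.5, 0.2, 0],
  ],
)

```text
time_s: 4.65
ee_pos: [0.5937, 0.0182, 0.0896]
eef_rot: [-2.145, -2.291, 0.003]
contact_force: [-0.8, 0.4, -0.8]
opening: 0.0001
finger_force: 0.0
```

Call:
carry_out(
  commands=[
    [0, 0, 0, 0],
    [0, 0, 0, 0],
    [0, 0, 0, 0],
  ],
)

```text
time_s: 4.9
ee_pos: [0.5946, 0.0149, 0.0928]
eef_rot: [2.147, 2.292, -0.0]
contact_force: [-0.7, -1.0, 0.0]
opening: -0.0003
finger_force: 0.0
```

```bash
python3 -c "
from h import *
togo(.5985,.0150,.0598)
togo(.5985,.0150,.0578)"
```

```text
t 4.9 pos [0.5946 0.0149 0.0928] yaw 93.74 tilt [ 0. -0. -1.] open -0.0003 F [-0.67 -0.98  0.01]
shift/25mm [-0.004  0.157  1.319]
t 4.9 pos [0.5946 0.0149 0.0928] yaw 93.74 tilt [ 0. -0. -1.] open -0.0003 F [-0.67 -0.98  0.01]
shift/25mm [-0.004  0.157  1.399]
```

Call:
carry_out(
  commands=[
    [0, 0.05, 0.3, 0],
    [0, 0.05, 0.3, 0],
    [0, 0.05, 0.3, 0],
    [0, 0, 0.2, 0],
    [0, 0, 0.1, 0],
    [0, 0, 0.04, 0],
    [0, 0, 0.02, 0],
    [0, 0, 0, 0],
    [0, 0, 0, 0],
  ],
)

```text
time_s: 5.65
ee_pos: [0.5986, 0.0157, 0.0612]
eef_rot: [2.146, 2.294, 0.001]
contact_force: [0.8, 0.4, -0.9]
opening: 0.0003
finger_force: 0.0
```

```bash
cat >> h.py <<'E'
def force(n=4):
    F=[]
    for _ in range(n): env.get_image("top"); F.append(env.observe()["contact_force"])
    F=np.array(F);print("F mean",F.mean(0).round(2),"std",F.std(0).round(2))
E
python3 -c "
from h import *
togo(.5985,.0150,.0578);force(5)"
```

```text
t 5.65 pos [0.5986 0.0157 0.0612] yaw 93.83 tilt [ 0.001 -0.    -1.   ] open 0.0003 F [ 0.79  0.41 -0.94]
shift/25mm [-0.026 -0.005  0.134]
F mean [-0.06 -0.11  0.11] std [0.41 0.29 0.65]
```

Call:
carry_out(
  commands=[
    [-0.02, 0, 0.04, 0],
    [0, 0, 0.02, 0],
    [0, 0, 0.02, 0],
    [0, 0, 0, 0],
  ],
)

```text
time_s: 6.23
ee_pos: [0.5982, 0.0151, 0.0586]
eef_rot: [-2.146, -2.294, 0.0]
contact_force: [1.0, 0.5, -0.9]
opening: 0.0004
finger_force: 0.0
```

Call:
carry_out(
  commands=[
    [0, 0, 0.01, 0],
    [0, 0, 0.01, 0],
    [0, 0, 0, 0],
  ],
)

```text
time_s: 6.48
ee_pos: [0.5983, 0.0151, 0.0583]
eef_rot: [-2.146, -2.294, 0.0]
contact_force: [0.1, 0.0, -0.4]
opening: 0.0004
finger_force: 0.0
```

Call:
carry_out(
  commands=[
    [0, 0, 0.01, 0],
    [0, 0, 0, 0],
    [0, 0, 0, 0],
  ],
)

```text
time_s: 6.73
ee_pos: [0.5984, 0.0152, 0.0581]
eef_rot: [-2.146, -2.294, -0.0]
contact_force: [0.2, -0.7, 0.4]
opening: 0.0
finger_force: 0.0
```

Call:
carry_out(
  commands=[
    [0, 0, 0.01, 0],
    [0, 0, 0, 0],
    [0, 0, 0, 0],
  ],
)

```text
time_s: 6.98
ee_pos: [0.5984, 0.0151, 0.0579]
eef_rot: [2.146, 2.294, 0.0]
contact_force: [-0.1, -0.6, 0.4]
opening: 0.0001
finger_force: 0.1
```

Call:
carry_out(
  commands=[
    [0, 0, 0.01, 0],
    [0, 0, 0, 0],
    [0, 0, 0, 0],
  ],
)

```text
time_s: 7.23
ee_pos: [0.5984, 0.0151, 0.0578]
eef_rot: [2.146, 2.294, 0.0]
contact_force: [-0.3, 0.1, 1.6]
opening: 0.0001
finger_force: 0.9
```

```bash
python3 -c "
from h import *
togo(.5985,.0150,.0578);force(4)"
```

```text
t 7.23 pos [0.5984 0.0151 0.0578] yaw 93.82 tilt [ 0.  0. -1.] open 0.0001 F [-0.26  0.06  1.6 ]
shift/25mm [-0.006  0.002  0.001]
F mean [-0.82  0.15  2.19] std [0.15 0.13 0.41]
```

Call:
carry_out(
  commands=[
    [0, 0, 0.01, 0],
    [0, 0, 0, 0],
    [0, 0, 0, 0],
  ],
)

```text
time_s: 7.68
ee_pos: [0.5985, 0.0152, 0.0577]
eef_rot: [2.146, 2.294, 0.0]
contact_force: [-2.7, 1.2, 4.8]
opening: -0.0001
finger_force: 2.5
```

```bash
python3 -c "
from h import *
force(4);togo(.5985,.0150,.0578)"
```

```text
F mean [-2.57 -0.07  5.24] std [0.48 0.64 0.46]
t 7.88 pos [0.5985 0.0151 0.0577] yaw 93.82 tilt [ 0.  0. -1.] open 0.0 F [-2.58 -0.19  5.42]
shift/25mm [-0.006  0.    -0.003]
```

Call:
carry_out(
  commands=[
    [0, -0.01, 0.01, 0],
    [0, 0, 0, 0],
    [0, 0, 0, 0],
  ],
)

```text
time_s: 8.13
ee_pos: [0.5985, 0.0151, 0.0577]
eef_rot: [2.146, 2.294, 0.001]
contact_force: [-2.0, -0.2, 5.2]
opening: 0.0002
finger_force: 2.9
```

```bash
python3 -c "
from h import *
force(4);togo(.5985,.0150,.0578)"
```

```text
F mean [-2.02 -0.16  6.15] std [0.48 0.42 0.32]
t 8.33 pos [0.5985 0.0151 0.0577] yaw 93.82 tilt [ 0.001  0.    -1.   ] open -0.0002 F [-2.23 -0.8   5.66]
shift/25mm [-0.005 -0.    -0.004]
```

Call:
carry_out(
  commands=[
    [0, -0.015, 0.012, 0],
    [0, 0, 0, 0],
    [0, 0, 0, 0],
  ],
)

```text
time_s: 8.58
ee_pos: [0.5985, 0.0151, 0.0577]
eef_rot: [2.145, 2.293, 0.002]
contact_force: [-1.8, -0.1, 6.2]
opening: 0.0
finger_force: 3.1
```

```bash
python3 -c "
from h import *
force(4);togo(.5985,.0150,.0578)"
```

```text
F mean [-1.74  0.2   6.2 ] std [0.4  0.64 0.48]
t 8.78 pos [0.5984 0.0151 0.0577] yaw 93.82 tilt [ 0.002  0.    -1.   ] open 0.0002 F [-1.1   0.49  5.62]
shift/25mm [-0.005  0.002 -0.005]
```

Call:
carry_out(
  commands=[
    [0, -0.005, 0.012, 0],
    [0, 0, 0, 0],
    [0, 0, 0, 0],
  ],
)

```text
time_s: 9.03
ee_pos: [0.5985, 0.0151, 0.0577]
eef_rot: [2.145, 2.293, 0.002]
contact_force: [-2.1, -0.1, 6.6]
opening: -0.0003
finger_force: 3.7
```

```bash
python3 -c "
from h import *
force(4);togo(.5985,.0150,.0578)"
```

```text
F mean [-1.75  0.71  7.41] std [0.45 0.49 0.3 ]
t 9.23 pos [0.5984 0.0151 0.0577] yaw 93.82 tilt [ 0.002  0.    -1.   ] open 0.0001 F [-1.16  0.31  7.54]
shift/25mm [-0.003  0.002 -0.006]
```

Call:
carry_out(
  commands=[
    [0, 0, 0.006, 0],
    [0.04, 0, 0, 0],
    [0.04, 0, 0, 0],
    [0.04, 0, 0, 0],
    [0.04, 0, 0, 0],
  ],
)

```text
time_s: 9.65
ee_pos: [0.5983, 0.0178, 0.0576]
eef_rot: [2.143, 2.292, -0.001]
contact_force: [-2.2, -4.6, 8.4]
opening: -0.0002
finger_force: 3.9
```

```bash
python3 -c "
from h import *
force(3);togo(.5985,.0150,.0578)"
```

```text
F mean [-2.46 -3.99  8.12] std [0.18 0.43 0.37]
t 9.8 pos [0.5983 0.0179 0.0577] yaw 93.85 tilt [ 0.002 -0.002 -1.   ] open -0.0002 F [-2.68 -4.26  7.93]
shift/25mm [-0.116  0.002 -0.005]
```

Call:
carry_out(
  commands=[
    [0.05, 0, 0, 0],
    [0.05, 0, 0, 0],
    [0.05, 0, 0, 0],
    [0.05, 0, 0, 0],
    [0.05, 0, 0, 0],
    [0.05, 0, 0, 0],
    [0.05, 0, 0, 0],
    [0.05, 0, 0, 0],
    [0.05, 0, 0, 0],
    [0.05, 0, 0, 0],
  ],
)

```text
time_s: 10.63
ee_pos: [0.5973, 0.0303, 0.0575]
eef_rot: [2.144, 2.293, -0.001]
contact_force: [-2.1, -4.5, 6.8]
opening: 0.0002
finger_force: 3.3
```

```bash
python3 -c "
from h import *
force(3);togo(.5985,.0150,.0578)"
```

```text
F mean [-2.45 -3.7   7.44] std [0.34 0.4  0.4 ]
t 10.78 pos [0.5973 0.0305 0.0575] yaw 93.84 tilt [ 0.002 -0.002 -1.   ] open 0.0001 F [-2.77 -3.18  7.15]
shift/25mm [-0.623  0.008 -0.012]
```

Call:
carry_out(
  commands=[
    [0, 0, -0.1, 0],
    [-0.2, 0, 0, 0],
    [-0.25, 0, 0, 0],
    [-0.24, 0, 0, 0],
    [0, 0, 0.04, 0],
    [0, 0, 0.02, 0],
    [0, 0, 0.01, 0],
    [0, 0, 0.01, 0],
    [0, 0, 0.01, 0],
    [0, 0, 0.01, 0],
    [0, 0, 0, 0],
    [0, 0, 0, 0],
  ],
)

```text
time_s: 11.78
ee_pos: [0.5978, 0.0131, 0.0575]
eef_rot: [2.145, 2.294, -0.003]
contact_force: [-3.5, -6.1, 7.7]
opening: 0.0
finger_force: 4.1
```

```bash
python3 -c "
from h import *
force(3);togo(.5985,.0150,.0578)"
```

```text
F mean [-3.76 -5.5   7.63] std [0.43 0.21 0.32]
t 11.93 pos [0.5978 0.0131 0.0575] yaw 93.85 tilt [-0.    -0.002 -1.   ] open 0.0001 F [-4.02 -5.27  7.24]
shift/25mm [ 0.073  0.034 -0.012]
```

Call:
carry_out(
  commands=[
    [0, 0, -0.1, 0],
    [0.1, 0, 0, 0],
    [0.1, -0.03, 0, 0],
    [0, 0, 0, 0],
    [0, 0, 0.04, 0],
    [0, 0, 0.02, 0],
    [0, 0, 0.01, 0],
    [0, 0, 0.01, 0],
    [0, 0, 0, 0],
    [0, 0, 0, 0],
  ],
)

```text
time_s: 12.77
ee_pos: [0.5964, 0.0198, 0.0577]
eef_rot: [-2.145, -2.293, 0.0]
contact_force: [-3.7, 1.4, 6.9]
opening: -0.0004
finger_force: 3.4
```

```bash
python3 -c "
from h import *
force(3);togo(.5985,.0150,.0578)"
```

```text
F mean [-4.02  1.27  6.99] std [0.39 0.25 0.7 ]
t 12.92 pos [0.5964 0.0198 0.0577] yaw 93.83 tilt [-0.001  0.001 -1.   ] open -0.0001 F [-4.17  0.96  7.95]
shift/25mm [-0.198  0.069 -0.005]
```

Call:
carry_out(
  commands=[
    [0, -0.025, 0.015, 0],
    [0, 0, 0, 0],
    [0, 0, 0, 0],
  ],
)

```text
time_s: 13.17
ee_pos: [0.5964, 0.0199, 0.0577]
eef_rot: [-2.146, -2.294, -0.002]
contact_force: [-2.5, 1.3, 7.3]
opening: 0.0001
finger_force: 3.5
```

```bash
python3 -c "
from h import *
force(3);togo(.5985,.0150,.0578)"
```

```text
F mean [-2.92  2.03  7.05] std [0.47 0.11 0.35]
t 13.32 pos [0.5964 0.0199 0.0577] yaw 93.83 tilt [ 0.001  0.001 -1.   ] open -0.0002 F [-3.08  1.89  7.31]
shift/25mm [-0.2    0.071 -0.005]
```

Call:
carry_out(
  commands=[
    [0.05, -0.01, 0.015, 0],
    [0.05, 0, 0, 0],
    [0.05, 0, 0, 0],
    [0.05, 0, 0, 0],
    [0.05, 0, 0, 0],
    [0.05, 0, 0, 0],
    [0.05, 0, 0, 0],
  ],
)

```text
time_s: 13.9
ee_pos: [0.5959, 0.0267, 0.0576]
eef_rot: [2.144, 2.293, -0.002]
contact_force: [-3.5, -4.8, 8.3]
opening: -0.0
finger_force: 4.0
```

```bash
python3 -c "
from h import *
force(3);togo(.5985,.0150,.0578)"
```

```text
F mean [-2.8  -4.11  8.61] std [0.19 0.45 0.17]
t 14.05 pos [0.5958 0.0269 0.0576] yaw 93.86 tilt [ 0.001 -0.002 -1.   ] open -0.0001 F [-3.06 -3.83  8.53]
shift/25mm [-0.483  0.075 -0.006]
```

Call:
carry_out(
  commands=[
    [0.05, 0, 0, 0],
    [0.05, 0, 0, 0],
    [0.05, 0, 0, 0],
    [0.05, 0, 0, 0],
    [0.05, 0, 0, 0],
    [0.05, 0, 0, 0],
  ],
)

```text
time_s: 14.55
ee_pos: [0.5948, 0.0355, 0.0562]
eef_rot: [2.146, 2.294, 0.001]
contact_force: [-0.0, -0.2, 0.5]
opening: 0.0001
finger_force: 0.0
```

```bash
python3 -c "
from h import *
force(3);togo(.5985,.0150,.0578)
a,b,c,d=158,106,318,226
snap('top','pics/top2.png',(a+50,b+25,a+110,b+70),10)
print([(round(r['confidence'],2),world('top',r['position']).round(4)) for t in ('jaw','worm','handle_grip') for r in env.boxes_of('top',t)[:2]])"
```

```text
F mean [-0.4   0.43  1.23] std [0.37 0.23 0.29]
t 14.7 pos [0.5945 0.0358 0.0558] yaw 93.84 tilt [-0.  0. -1.] open -0.0001 F [0.01 0.19 1.43]
shift/25mm [-0.843  0.103 -0.08 ]
[(0.69, array([ 0.6082, -0.0756,  0.0395])), (0.25, array([0.6183, 0.019 , 0.0206]))]
```

Call:
carry_out(
  commands=[
    [0, 0, -0.15, 0],
    [-0.25, 0.1, 0, 0],
    [-0.26, 0, 0, 0],
    [-0.25, 0, 0, 0],
    [0, 0, 0.03, 0],
    [0, 0, 0.02, 0],
    [0, 0, 0, 0],
  ],
)

```text
time_s: 15.48
ee_pos: [0.5981, 0.0164, 0.0582]
eef_rot: [-2.146, -2.293, 0.001]
contact_force: [-0.2, 0.1, -0.7]
opening: 0.0003
finger_force: 0.0
```

```bash
python3 -c "
from h import *
force(3);togo(.5975,.0168,.0578)
r=[]
"
```

```text
F mean [ 0.55  0.18 -0.05] std [0.33 0.2  0.36]
t 15.63 pos [0.5983 0.0168 0.0584] yaw 93.83 tilt [-0.  0. -1.] open 0.0003 F [ 0.15  0.34 -0.33]
shift/25mm [ 0.004 -0.03   0.026]
```

Call:
carry_out(
  commands=[
    [0, 0, 0.02, 0],
    [0, -0.006, 0.012, 0],
    [0, -0.006, 0.012, 0],
    [0, -0.006, 0.012, 0],
    [0, 0, 0, 0],
    [0, 0, 0, 0],
  ],
)

```text
time_s: 16.13
ee_pos: [0.5983, 0.0168, 0.0578]
eef_rot: [2.146, 2.294, 0.001]
contact_force: [-0.4, 1.0, 4.2]
opening: 0.0003
finger_force: 1.9
```

```bash
python3 -c "
from h import *
force(3);togo(.5975,.0168,.0578)
"
```

```text
F mean [-0.37  0.94  4.56] std [0.67 0.42 0.08]
t 16.28 pos [0.5983 0.0168 0.0577] yaw 93.82 tilt [ 0.001  0.    -1.   ] open 0.0001 F [0.09 0.46 4.46]
shift/25mm [ 0.003 -0.032 -0.003]
```

Good ratio, since the lateral force is small. I'll press on to about 8.5 N and roll in small pieces.

Call:
carry_out(
  commands=[
    [0, -0.006, 0.012, 0],
    [0, -0.006, 0.012, 0],
    [0, -0.004, 0.006, 0],
    [0.04, 0, 0, 0],
    [0.04, 0, 0, 0],
    [0.04, 0, 0, 0],
    [0.04, 0, 0, 0],
  ],
)

```text
time_s: 16.87
ee_pos: [0.5981, 0.019, 0.0577]
eef_rot: [2.143, 2.292, -0.002]
contact_force: [-0.7, -6.0, 7.3]
opening: 0.0003
finger_force: 3.7
```

```bash
python3 -c "
from h import *
force(3);togo(.5975,.0168,.0578)
"
```

```text
F mean [-1.5  -3.74  7.73] std [0.48 0.12 0.3 ]
t 17.02 pos [0.5981 0.0191 0.0577] yaw 93.85 tilt [ 0.002 -0.003 -1.   ] open 0.0 F [-1.66 -3.64  7.98]
shift/25mm [-0.09  -0.031 -0.005]
```

Call:
carry_out(
  commands=[
    [0.04, -0.003, 0.007, 0],
    [0.04, 0, 0, 0],
    [0.04, 0, 0, 0],
  ],
)

```text
time_s: 17.27
ee_pos: [0.5978, 0.0218, 0.0577]
eef_rot: [2.143, 2.292, -0.002]
contact_force: [-1.7, -5.9, 9.2]
opening: -0.0
finger_force: 4.2
```

```bash
python3 -c "
from h import *
force(3);togo(.5975,.0168,.0578)
"
```

```text
F mean [-2.15 -4.71  8.3 ] std [0.11 0.17 0.28]
t 17.42 pos [0.5978 0.0219 0.0576] yaw 93.85 tilt [ 0.001 -0.003 -1.   ] open -0.0004 F [-2.16 -4.49  8.  ]
shift/25mm [-0.204 -0.024 -0.006]
```

Call:
carry_out(
  commands=[
    [0.04, 0, 0, 0],
    [0.04, 0, 0, 0],
    [0.04, 0, 0, 0],
  ],
)

```text
time_s: 17.67
ee_pos: [0.5974, 0.0247, 0.0576]
eef_rot: [2.143, 2.293, -0.003]
contact_force: [-3.5, -4.5, 9.2]
opening: 0.0001
finger_force: 4.4
```

```bash
python3 -c "
from h import *
force(3);togo(.5975,.0168,.0578)
"
```

```text
F mean [-2.51 -4.83  8.75] std [0.37 0.11 0.73]
t 17.82 pos [0.5974 0.0249 0.0576] yaw 93.86 tilt [ 0.001 -0.003 -1.   ] open -0.0001 F [-2.04 -4.71  9.68]
shift/25mm [-0.324 -0.017 -0.007]
```

Call:
carry_out(
  commands=[
    [0.04, -0.01, 0, 0],
    [0.04, 0, 0, 0],
    [0.04, 0, 0, 0],
  ],
)

```text
time_s: 18.07
ee_pos: [0.5969, 0.0277, 0.0576]
eef_rot: [2.143, 2.293, -0.003]
contact_force: [-2.6, -4.8, 9.2]
opening: 0.0005
finger_force: 4.4
```

```bash
python3 -c "
from h import *
force(3);togo(.5975,.0168,.0578)
"
```

```text
F mean [-2.87 -4.75  8.88] std [0.27 0.39 0.32]
t 18.22 pos [0.5969 0.0279 0.0576] yaw 93.86 tilt [ 0.001 -0.003 -1.   ] open 0.0002 F [-2.87 -4.64  8.71]
shift/25mm [-0.444 -0.007 -0.007]
```

Call:
carry_out(
  commands=[
    [0.04, 0, 0.004, 0],
    [0.04, 0, 0, 0],
    [0.04, 0, 0, 0],
  ],
)

```text
time_s: 18.47
ee_pos: [0.5966, 0.0309, 0.0574]
eef_rot: [2.144, 2.293, -0.003]
contact_force: [-2.8, -4.4, 8.8]
opening: -0.0003
finger_force: 4.0
```

```bash
python3 -c "
from h import *
force(3);togo(.5975,.0168,.0578)
"
```

```text
F mean [-3.02 -4.21  9.21] std [0.14 0.14 0.36]
t 18.62 pos [0.5965 0.0311 0.0574] yaw 93.85 tilt [ 0.    -0.003 -1.   ] open -0.0002 F [-2.92 -4.15  8.89]
shift/25mm [-0.572  0.001 -0.016]
```

Call:
carry_out(
  commands=[
    [0, 0, -0.14, 0],
    [-0.2, 0.04, 0, 0],
    [-0.21, 0, 0, 0],
    [-0.21, 0, 0, 0],
    [0, 0, 0.04, 0],
    [0, 0, 0.02, 0],
    [0, -0.006, 0.012, 0],
    [0, -0.006, 0.012, 0],
    [0, -0.006, 0.012, 0],
    [0, -0.006, 0.012, 0],
    [0, -0.006, 0.012, 0],
    [0, 0, 0, 0],
  ],
)

```text
time_s: 19.62
ee_pos: [0.598, 0.0167, 0.0577]
eef_rot: [2.145, 2.293, 0.0]
contact_force: [-1.3, -4.7, 5.7]
opening: -0.0002
finger_force: 3.0
```

```bash
python3 -c "
from h import *
force(3);togo(.5975,.0168,.0578)
"
```

```text
F mean [-1.32 -3.78  5.62] std [0.28 0.67 0.61]
t 19.77 pos [0.598  0.0167 0.0577] yaw 93.84 tilt [ 0.001 -0.001 -1.   ] open -0.0003 F [-1.38 -4.72  5.73]
shift/25mm [ 0.006 -0.021 -0.004]
```

Call:
carry_out(
  commands=[
    [0, -0.006, 0.012, 0],
    [0, -0.006, 0.012, 0],
    [0.03, 0, 0.004, 0],
    [0.03, 0, 0, 0],
    [0, 0, 0, 0],
  ],
)

```text
time_s: 20.18
ee_pos: [0.598, 0.0178, 0.0576]
eef_rot: [2.144, 2.293, -0.0]
contact_force: [-1.9, -4.4, 8.1]
opening: 0.0001
finger_force: 4.2
```

```bash
python3 -c "
from h import *
force(3);togo(.5975,.0168,.0578)
"
```

```text
F mean [-2.29 -4.95  8.32] std [0.2  0.57 0.09]
t 20.33 pos [0.598  0.0178 0.0577] yaw 93.85 tilt [ 0.002 -0.002 -1.   ] open -0.0003 F [-2.07 -4.76  8.34]
shift/25mm [-0.039 -0.021 -0.006]
```

Call:
carry_out(
  commands=[
    [0.03, 0, 0, 0],
    [0.03, 0, 0, 0],
    [0.03, 0, 0, 0],
  ],
)

```text
time_s: 20.58
ee_pos: [0.5978, 0.0197, 0.0576]
eef_rot: [2.143, 2.293, -0.001]
contact_force: [-2.5, -6.6, 8.8]
opening: 0.0001
finger_force: 4.2
```

```bash
python3 -c "
from h import *
force(3);togo(.5975,.0168,.0578)
"
```

```text
F mean [-2.19 -6.11  8.44] std [0.31 0.37 0.17]
t 20.73 pos [0.5978 0.0199 0.0577] yaw 93.86 tilt [ 0.002 -0.002 -1.   ] open -0.0003 F [-2.02 -6.17  8.68]
shift/25mm [-0.122 -0.019 -0.006]
```

The drag rose from about 4 N to 6.1 N at 8.4 N of pressure, so the jaw has bitten. I'll stop rolling, relax and lift.

Call:
carry_out(
  commands=[
    [-0.05, 0, 0, 0],
    [0, 0, -0.1, 0],
    [0, 0, -0.5, 0],
    [-0.5, 0.5, -1, 0],
    [-1, 1, -1, 0],
    [-1, 1, 0, 0],
    [-1, 1, 0, 0],
    [-1, 1, 0, 0],
    [-1, 1, 0, 0],
    [-1, 1, 0, 0],
    [0, 0, 0, 0],
  ],
)

```text
time_s: 21.65
ee_pos: [0.7719, -0.1348, 0.1192]
eef_rot: [2.148, 2.29, 0.001]
contact_force: [-1.2, 0.7, 0.4]
opening: -0.0002
finger_force: 0.0
```

```bash
python3 -c "
from h import *
togo(.5975,.0168,.0578)
snap('top','pics/top3.png',(208,136,268,181),12)
"
```

```text
t 21.65 pos [ 0.7719 -0.1348  0.1192] yaw 93.65 tilt [ 0.002 -0.001 -1.   ] open -0.0002 F [-1.17  0.68  0.38]
shift/25mm [ 6.498 -6.581  2.436]
```

View pics/top3.png

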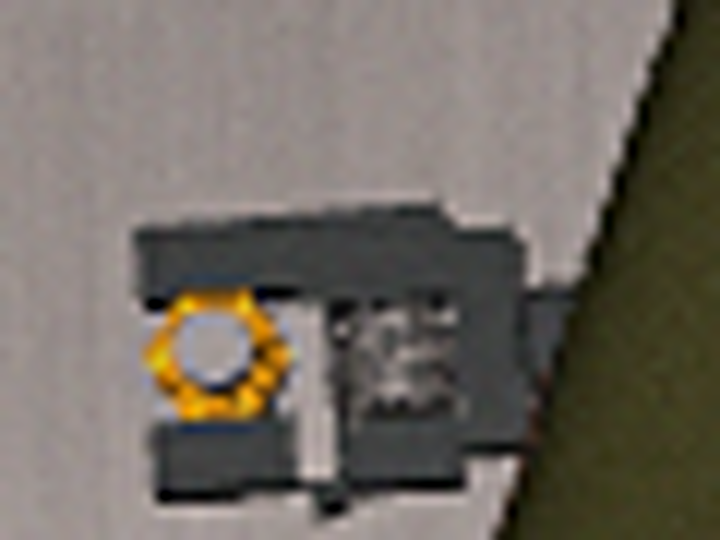

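The top crop shows both jaws against the nut's flats (nut at (218,352), movable jaw at (225,450)), with no visible gap. Next I go to the +x side of the handle to push it.

```bash
python3 -c "
from h import *
togo(.6418,-.0754,.085);togo(.6418,-.0754,.040)
"
```

```text
t 21.7 pos [ 0.7702 -0.1327  0.1191] yaw 93.69 tilt [-0.     0.001 -1.   ] open 0.0003 F [-0.5   0.43 -0.15]
shift/25mm [ 2.617 -4.978  1.366]
t 21.7 pos [ 0.7702 -0.1327  0.1191] yaw 93.69 tilt [-0.     0.001 -1.   ] open 0.0003 F [-0.5   0.43 -0.15]
shift/25mm [ 2.616 -4.978  3.166]
```

Call:
carry_out(
  commands=[
    [0.4, -0.8, 0, 0],
    [0.5, -0.9, 0, 0],
    [0.5, -0.9, 0.3, 0],
    [0.5, -0.9, 0.4, 0],
    [0.4, -0.8, 0.4, 0],
    [0.32, -0.68, 0.4, 0],
    [0, 0, 0.5, 0],
    [0, 0, 0.5, 0],
    [0, 0, 0.4, 0],
    [0, 0, 0.2, 0],
    [0, 0, 0, 0],
    [0, 0, 0, 0],
  ],
)

```text
time_s: 22.7
ee_pos: [0.6408, -0.074, 0.0422]
eef_rot: [-2.146, -2.294, 0.0]
contact_force: [0.3, -0.1, 0.1]
opening: 0.0
finger_force: 0.0
```

```bash
python3 -c "
from h import *
force(2);togo(.6418,-.0754,.040)
"
```

```text
F mean [ 0.16 -0.14  0.08] std [0.18 0.62 0.03]
t 22.8 pos [ 0.6413 -0.0742  0.0432] yaw 93.81 tilt [ 0.001 -0.    -1.   ] open -0.0001 F [-0.02 -0.76  0.11]
shift/25mm [-0.051  0.015  0.127]
```

Call:
carry_out(
  commands=[
    [0, 0, 0.1, 0],
    [0, -0.1, 0, 0],
    [0, -0.1, 0, 0],
    [0, -0.06, 0, 0],
    [0, 0, 0, 0],
  ],
)

```text
time_s: 23.22
ee_pos: [0.6337, -0.0743, 0.0402]
eef_rot: [2.146, 2.294, 0.001]
contact_force: [0.7, 0.1, 0.1]
opening: 0.0003
finger_force: 0.1
```

Call:
carry_out(
  commands=[
    [0, -0.04, 0, 0],
    [0, -0.04, 0, 0],
    [0, 0, 0, 0],
  ],
)

```text
time_s: 23.47
ee_pos: [0.6324, -0.0744, 0.0404]
eef_rot: [2.145, 2.293, 0.002]
contact_force: [2.5, 0.3, -0.6]
opening: -0.0003
finger_force: 1.0
```

Call:
carry_out(
  commands=[
    [0, -0.04, 0, 0],
    [0, -0.04, 0, 0],
    [0, 0, 0, 0],
  ],
)

```text
time_s: 23.72
ee_pos: [0.6302, -0.0746, 0.0404]
eef_rot: [2.145, 2.294, 0.001]
contact_force: [2.8, 0.2, 1.0]
opening: 0.0002
finger_force: 1.3
```

```bash
python3 -c "
from h import *
force(3);togo(.6418,-.0754,.040)
"
```

```text
F mean [ 3.53 -0.23  1.1 ] std [0.37 0.32 0.37]
t 23.87 pos [ 0.6302 -0.0746  0.0403] yaw 93.82 tilt [ 0.001 -0.    -1.   ] open -0.0 F [3.97 0.21 1.59]
shift/25mm [-0.063  0.462  0.013]
```

Call:
carry_out(
  commands=[
    [-0.032, -0.196, 0, 2],
    [-0.032, -0.196, 0, 2],
    [-0.032, -0.196, 0, 2],
    [-0.032, -0.196, 0, 2],
    [-0.032, -0.196, 0, 2],
    [-0.032, -0.196, 0, 2],
    [-0.032, -0.196, 0, 2],
    [-0.032, -0.196, 0, 2],
    [-0.032, -0.196, 0, 2],
    [-0.032, -0.196, 0, 2],
  ],
)

```text
time_s: 24.7
ee_pos: [0.5814, -0.0777, 0.0406]
eef_rot: [2.513, 1.883, 0.004]
contact_force: [5.8, 0.9, 0.1]
opening: 0.0002
finger_force: 2.2
```

```bash
python3 -c "
from h import *
force(2);togo(.6,-.0754,.040)
s=env.observe();p=s['ee_pos'][:2]-[.5975,.062];print(np.hypot(*p),np.degrees(np.arctan2(p[1],p[0])))
"
```

```text
F mean [3.62 1.62 1.17] std [1.01 0.38 0.86]
t 24.8 pos [ 0.5807 -0.0777  0.0405] yaw 73.81 tilt [ 0.001  0.001 -1.   ] open 0.0004 F [2.61 1.24 0.3 ]
shift/25mm [0.303 0.716 0.019]
0.14069706774039564 -96.85898973360496
```

Call:
carry_out(
  commands=[
    [-0.032, -0.196, 0, 2],
    [-0.032, -0.196, 0, 2],
    [-0.032, -0.196, 0, 2],
    [-0.032, -0.196, 0, 2],
    [-0.032, -0.196, 0, 2],
    [-0.032, -0.196, 0, 2],
    [-0.032, -0.196, 0, 2],
    [-0.032, -0.196, 0, 2],
    [-0.032, -0.196, 0, 2],
    [-0.032, -0.196, 0, 2],
    [-0.032, -0.196, 0, 2],
    [-0.032, -0.196, 0, 2],
  ],
)

```text
time_s: 25.8
ee_pos: [0.5259, -0.0602, 0.041]
eef_rot: [2.848, 1.321, 0.005]
contact_force: [5.4, -0.0, 0.4]
opening: 0.0002
finger_force: 2.3
```

Call:
carry_out(
  commands=[
    [-0.032, -0.196, 0, 2],
    [-0.032, -0.196, 0, 2],
    [-0.032, -0.196, 0, 2],
    [-0.032, -0.196, 0, 2],
    [-0.032, -0.196, 0, 2],
    [-0.032, -0.196, 0, 2],
    [-0.032, -0.196, 0, 2],
    [0, 0, 0, 0],
  ],
)

```text
time_s: 26.47
ee_pos: [0.4978, -0.0393, 0.0411]
eef_rot: [2.987, 0.966, 0.004]
contact_force: [4.3, -0.3, 1.8]
opening: -0.0
finger_force: 1.5
```

```bash
python3 -c "
from h import *
force(3);togo(.6,-.0754,.040)
s=env.observe();p=s['ee_pos'][:2]-[.5975,.062];print(np.hypot(*p),np.degrees(np.arctan2(p[1],p[0])))
snap('top','pics/top4.png',(178,116,298,206),6)
"
```

```text
F mean [ 4.2  -0.73  2.98] std [0.29 0.08 0.66]
t 26.62 pos [ 0.4976 -0.0394  0.0409] yaw 35.87 tilt [ 0.002 -0.001 -1.   ] open -0.0003 F [ 4.58 -0.83  3.68]
shift/25mm [2.475 3.566 0.045]
0.1423396495001748 -134.5615062717071
```

View pics/top4.png

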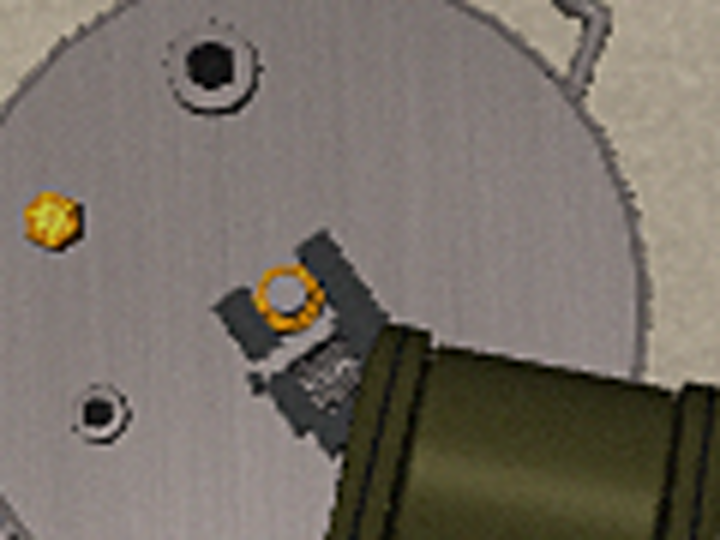

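The nut is still between the jaws at (288,295), and the wrench has turned about 58 degrees. I'll add one degree, back off, and check.

Call:
carry_out(
  commands=[
    [-0.016, -0.098, 0, 1],
    [0, 0, 0, 0],
    [0, 0.1, 0, 0],
    [0, 0.3, 0, 0],
    [0, 0.5, -0.5, 0],
    [0, 0.5, -1, 0],
    [-1, 0, -1, 0],
    [-1, 0, -1, 0],
    [-1, 0, -1, 0],
    [-1, -0.6, -1, 0],
    [-1, -1, 0, 0],
    [-1, -1, 0, 0],
  ],
)

```text
time_s: 27.67
ee_pos: [0.3532, -0.0987, 0.1781]
eef_rot: [-2.997, -0.939, 0.002]
contact_force: [-1.1, -0.0, -0.6]
opening: -0.0001
finger_force: 0.0
```

Call:
carry_out(
  commands=[
    [-1, -1, 0, 0],
    [-1, -1, 0, 0],
    [-1, -1, 0, 0],
    [-1, 0, 0, 0],
    [-1, 0, 0, 0],
    [0, 0, 0, 0],
    [0, 0, 0, 0],
  ],
)

```text
time_s: 28.25
ee_pos: [0.2079, -0.1084, 0.1761]
eef_rot: [-2.997, -0.932, 0.002]
contact_force: [1.3, -0.5, -0.8]
opening: -0.0003
finger_force: 0.0
```

```bash
python3 -c "
from h import *
togo(.6,-.0754,.040)
snap('top','pics/top5.png',(188,126,288,201),8)
"
```

```text
t 28.25 pos [ 0.2079 -0.1084  0.1761] yaw 34.56 tilt [-0.002  0.002 -1.   ] open -0.0003 F [ 1.34 -0.52 -0.8 ]
shift/25mm [13.669  7.824  5.414]
```

View pics/top5.png

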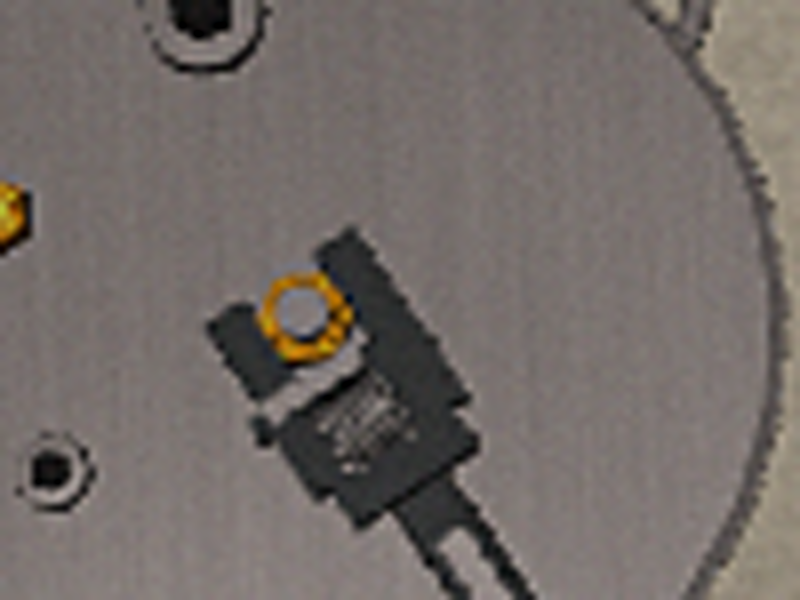

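The wrench lies flat, with the jaws still on the nut at (305,315). Its axis is at about 34 degrees, against 94 at the start, so it has turned 60 degrees. The arm is clear.

```bash
python3 -c "
from h import *
print(env.hand_in())"
```

```text
the job is handed in; nothing more can be done
None
```

I rolled the jaw until the drag showed it had bitten on the nut (an estimated 20 N of squeeze), turned the nut about 60° clockwise, left the wrench flat on it, and handed the job in at about 28 s.

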